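# Snap a parchment roll on its sprung spindle into the counter holder

### The arm

A 6-joint arm with a two-finger parallel gripper is mounted at the origin on a cart in front of the work surface, level with it; the furniture and walls round the work are solid. World frame = base frame: x ahead of the robot, y to its left, z up, the work surface at z = 0. Lengths are in m, angles in rad, forces in N, time in s.
With the tool pointing down it reaches from about 0.3 to 0.775 m from the base axis. Payload 14.6 kg.
Tool frame: the origin (TCP) lies at the very end of the fingers, on their centre line; the grasp point (between the pads) lies 19 mm behind it; z points along the fingers, y is the line along which they close (so a half turn about z gives the same grasp; the last joint's range is limited). The gripper opens to 85 mm and grips with 20 to 120 N. Pads are 22 mm wide; open, the fingers measure 114 mm over their backs; the gripper's body (76 mm by 85 mm) begins 54 mm behind the grasp point. The pads swing forward as they close: fully open they stand 13 mm farther back than shut.
Start: joints at [-1.342, 0.3, 1.521, -0, 1.321, -0.067], TCP at [0.16, -0.526, 0.231] pointing down, gripper open.
Joint ranges: [-3.03, 3.03], [-0.79, 2.21], [0.23, 2.52], [-1.04, 4.18], [0, 3.07], [-2.55, 2.55]. Speed limits (rad/s): [2.22, 2.22, 2.57, 3.14, 3.14, 3.14].

### API

Orientations are given as a unit quaternion [x, y, z, w].
In Python, from workcell import sensors, vision, ctrl gives the robot as it stands.
- The arm moves only by the tool carry_out, never from a script. Its argument "plan" is a list of rows, each a list of 7 numbers: the turn, a rotation vector about the tool's x, y, z in rad, then the shift along the tool's x, y, z in cm, then the finger opening in cm, from 0 to 8.54. A call has 1 to 10 rows; each row is the pose to reach, as a shift and turn from the pose commanded when the call began, along the tool's axes at that moment; what a row does not reach only later rows make up. A row lasts 1/8 s, in which the tool goes at most 62.5 mm and 10.7 degrees, less where a joint would pass 70% of its speed; a pose out of reach is approached as far as the arm can. A call with a gripper value outside its range is refused whole. The fingers move at their own pace and stop on an object; the grip force is fixed at half the most. Time passes only in rows, so rows that repeat a pose let the fingers close. It gives the time, the measured TCP pose, the force, the opening and the grip force at its end, in the units of the state.
- sensors.state(): the state, without advancing time (a new reading comes with each control period).
- vision.get_image(name): name is "scene" or "top" or "wrist"; returns a dict with "color" (384x512x3 uint8, blue, green, red), "K" (3x3 intrinsics, pixels), "R" (3x3) and "t" (3): a world point X has camera coordinates R X + t. Camera axes: x right, y down, z forward; pixel columns grow to the right and rows downward; lengths in m; the calibration is good to about 2 mm. A picture is of the moment at which its call begins. There is no depth.
- ctrl.finish_job(): hands the job in; it is judged then, once.
The state is a dict: "clock": time; "qpos": joint angles; "qvel": joint speeds; "tau": joint torques, N m; "ee_pos": TCP position; "ee_rot": TCP orientation; "contact_force": force on the tool from outside, world axes, zero at the start; "wrist_torque": the same for the moment, N m; "width": opening from 0.0 (shut) to 1.0 (fully open); "grasp_force": force on a finger pad.
Only numpy, scipy, OpenCV 4.12 (cv2) and the standard library are available. Lean on these libraries where they do the work, as an engineer would, in place of code of your own. Each camera call takes 0.05 s, during which the arm holds its last target. There are 200 camera calls.

### The job

Put the roll of baking parchment into its holder, its two ends inside the two blue end cups. One cup is deep and the other shallow, which you must find out: push the sprung end into the deep cup against its spring, swing the black end down in front of the shallow cup, let the spring carry it in and let go. If a cup turns out too shallow, don't force it; turn the roll round and use the other. Leave the two jars and the saucer where they are.

Things in the scene. Friction and masses are not known exactly. Their poses are not given: they have to be found in the camera images.
- spindle: parchment roll fixed on a sprung spindle, about 0.25 kg, lying on the worktop. Origin: mid-roll, on the axis; x runs along the axis to the sprung end. Roll 44 mm across, 88 mm long; a grey hexagonal flange at each end (4 mm thick, 48 mm across flats, lies on it with the axis 24 mm up). 12 mm thick round-nosed pins beyond: black rigid at -x, steel plunger at +x. Grasp round the roll
- fixed_tip (a point): end of the black rigid pin, on the axis 78 mm from the spindle's origin (30 mm beyond the flange's outer face). Pin, flanges and roll are one rigid piece
- sprung_tip (a point): end of the bright steel plunger, on the axis, 106 mm from the spindle's origin when out (58 mm beyond the flange). Whole spindle: 184 mm long with the plunger out, 156 mm with it in
- holder: holder fixed to the worktop: a wooden board 75 x 270 x 10 mm (x, y, z) with the left aluminium bracket at its +y end. Origin: centre of the board's underside; y runs along the board from the right bracket to the left one, z up
- left_cup (a point): centre of the left blue cup's mouth (rim plane), at (0, 72, 75) mm in the holder's frame. It opens along the holder's -y; inside round and tapered, 28 mm across at the rim; its flat bottom is 18 mm or 6 mm behind the rim: one cup is deep, the other shallow, changing each time, alike from outside. 35 mm across outside; the bracket behind reaches 18 mm above the cup's axis
- bracket: the right aluminium bracket, mirror image of the left one, clamped at the board's -y end; the gap differs each time (143 to 146 mm between the rims). Origin: at worktop height, under the cup's rim; axes as the holder's. It does not move when pushed
- right_cup (a point): centre of the right blue cup's mouth (rim plane), at (0, 0, 75) mm in the bracket's frame; like the left cup but opening along +y, and shallow if the left is deep. Both cups lie on one level axis 75 mm above the worktop. With the sprung end first in the shallow cup the plunger stops hard before the black end clears the other rim; first in the deep cup it clears
- blue_jar: bystander: square glass jar with a blue lid, 70 x 70 x 112 mm, origin at the centre of its underside
- red_jar: bystander: glass jar with a red lid, 51 mm across, 108 mm tall, origin at the centre of its underside
- saucer: bystander: brown glazed saucer, 148 mm across, 19 mm tall, origin at the centre of its underside
- plunger: the steel plunger, sliding in the spindle along its axis; its origin is the spindle's when it is out and shifts to the spindle's -x as it is pushed in. That takes 2 N at first and 8 N at the end of its 28 mm travel, where it stops hard; more than 50 N on it spoils it

How it is judged:
On the way:
1. the roll is picked up clear of the worktop (height (world z) of spindle above 0.06 m), for 0.1 s.
At the end, for the whole second after the job is handed in: one end of the spindle is inside one blue cup and the other end inside the other: each tip at least 3.5 mm behind its cup's rim plane and within 10 mm of the cup's axis sideways and in height; the roll is released and at rest (under 0.02 m/s) (((y of sprung_tip in the frame of left_cup above 0.0035 m and x of sprung_tip in the frame of left_cup between -0.01 and 0.01 m and z of sprung_tip in the frame of left_cup between -0.01 and 0.01 m and y of fixed_tip in the frame of right_cup below -0.0035 m and x of fixed_tip in the frame of right_cup between -0.01 and 0.01 m and z of fixed_tip in the frame of right_cup between -0.01 and 0.01 m) or (y of sprung_tip in the frame of right_cup below -0.0035 m and x of sprung_tip in the frame of right_cup between -0.01 and 0.01 m and z of sprung_tip in the frame of right_cup between -0.01 and 0.01 m and y of fixed_tip in the frame of left_cup above 0.0035 m and x of fixed_tip in the frame of left_cup between -0.01 and 0.01 m and z of fixed_tip in the frame of left_cup between -0.01 and 0.01 m)) and linear speed of spindle below 0.02 m/s); the robot touches nothing.
It fails at once if the spindle is forced: more than 50 N on the plunger, or between the spindle and the holder or the bracket (contact force between spindle and holder above 50 N or contact force between spindle and bracket above 50 N or contact force between plunger and anything else above 50 N).
It fails at once if a jar or the saucer is moved by more than 30 mm or a jar is tipped (distance of any of blue_jar, red_jar, saucer from where it was at the start of the episode above 0.03 m or angle between any of blue_jar, red_jar's own z axis and vertical above 0.4 rad).
It also fails if it takes over 58 s, if anything falls off the work surface, if the arm or the gripper's body presses on something with over 40 N, if the wrist force passes 120 N, or if a joint passes its speed limit or range.

## Working session

There is one attempt and no reset: what is moved stays moved. The work goes in short steps, Python scripts to look and compute and a tool call to move; the robot and the scene stay as the last step left them, time stands still between calls to the robot, and variables do not carry over. Pictures are saved under pics/ and viewed, at most 10 in all, crops included, and the job is handed in when it is done.

Besides the shell and the picture viewer there is one more tool, called after "Emit:" as a command line: name --pt "numbers of a row" for each row, then --argument value for the rest. carry_out: Moves the arm, as the interface text tells. Its arguments: {"type":"object","properties":{"plan":{"type":"array"}},"required":["plan"]}

```bash
mkdir -p pics
python3 - <<'E'
from workcell import sensors, vision
import cv2,numpy as np,pickle
d={}
for n in ["scene","top"]:
    im=vision.get_image(n); d[n]=im; cv2.imwrite(f"pics/{n}0.png",cv2.resize(im["color"],(800,600),interpolation=cv2.INTER_CUBIC)); print(n,im["K"].tolist(),(-im["R"].T@im["t"]).round(3),im["R"][2].round(2))
pickle.dump(d,open("d0.pkl","wb"))
print(sensors.state())
E
```

```text
scene [[474.2445571836323, 0.0, 253.96699467365866], [0.0, 474.2445571836323, 188.35546774801236], [0.0, 0.0, 1.0]] [-0.183  0.545  0.993] [ 0.57 -0.35 -0.74]
top [[484.9049902194178, 0.0, 257.42183040984816], [0.0, 484.9049902194178, 188.68979116748278], [0.0, 0.0, 1.0]] [0.423 0.119 1.517] [ 0.06 -0.01 -1.  ]
{'clock': 0.1, 'qpos': array([-1.34160828e+00,  3.00367273e-01,  1.52153624e+00,  1.88610301e-05,
        1.32069373e+00, -6.66118494e-02]), 'qvel': array([-1.27262379e-03, -1.09617198e-03, -1.67538100e-03, -2.69765498e-04,
       -1.26947490e-05, -3.63717412e-04]), 'tau': array([ 1.44068807e-03, -5.44378459e+01, -3.62369084e+01, -8.74932698e-05,
        3.05301328e-03, -1.46092606e-05]), 'ee_pos': array([ 0.16027416, -0.52590496,  0.23079723]), 'ee_rot': array([ 9.89082945e-01,  1.47359001e-01, -3.16799191e-05, -5.01378568e-04]), 'contact_force': array([-0.07189704,  1.17292384,  0.86620143]), 'wrist_torque': array([-0.02481643, -0.01155356, -0.02888082]), 'grasp_force': 0.0, 'width': 0.9993150976486646}
```

View pics/top0.png

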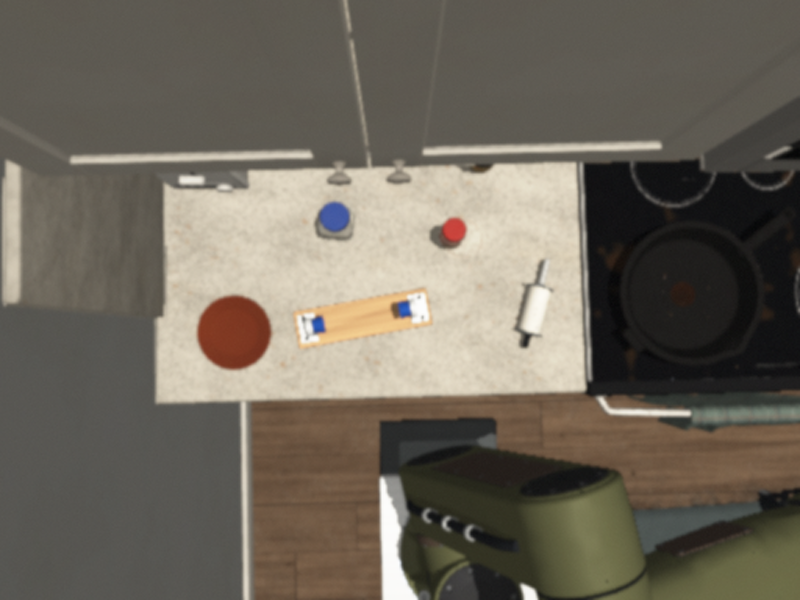

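View pics/scene0.png

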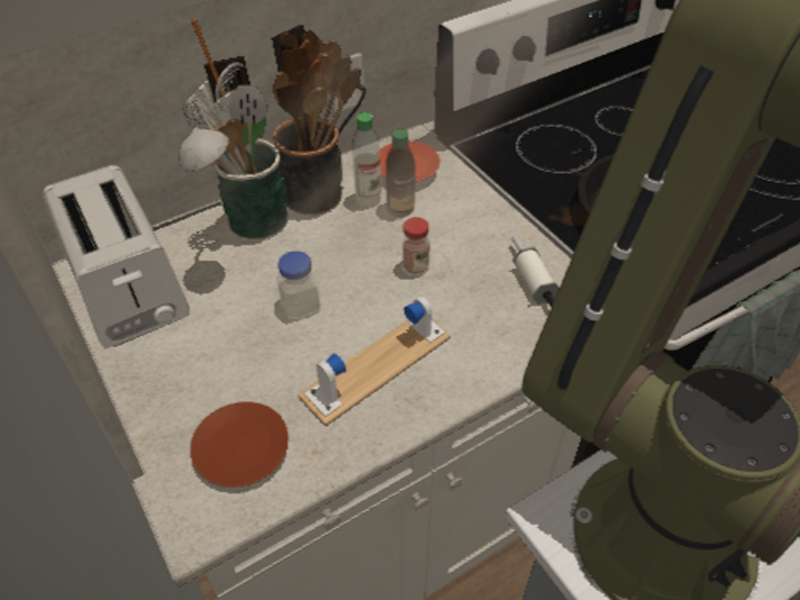

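The top view shows the roll at about (535,305), with its steel tip at (545,262) and black tip at (525,346). The board corners are near (294,312), (428,290), (432,323) and (300,347). I'll enlarge these areas.

```bash
cat > h.py <<'E'
import numpy as np,cv2,pickle
from scipy.spatial.transform import Rotation as Rot
def ray(im,u,v,z):
    R,t,K=im["R"],im["t"],im["K"]; c=-R.T@t
    d=R.T@np.linalg.inv(K)@np.array([u,v,1.]); return c+d*(z-c[2])/d[2]
def proj(im,X):
    p=im["K"]@(im["R"]@np.array(X)+im["t"]); return p[:2]/p[2]
E
python3 - <<'E'
from h import *
d=pickle.load(open("d0.pkl","rb")); im=d["top"]
f=512/800
for n,p,z in [("sprung",(545,262),.024),("black",(525,346),.024),("c1",(294,312),.01),("c2",(428,290),.01),("c3",(432,323),.01),("c4",(300,347),.01),("bluelid",(335,217),.112),("red",(454,230),.108),("saucer",(234,332),.019)]:
    print(n,ray(im,p[0]*f,p[1]*f,z).round(4))
c=im["color"]
a=c[180:228,180:284]; b=c[160:228,325:360]
A=cv2.resize(a,None,fx=7,fy=7,interpolation=cv2.INTER_CUBIC);
B=np.zeros((600,800,3),np.uint8); B[:336,:728]=A
cv2.imwrite("pics/crop_h.png",A)
b=cv2.resize(c[160:230,320:365],None,fx=8,fy=8,interpolation=cv2.INTER_CUBIC)
D=np.zeros((600,800,3),np.uint8)
A5=cv2.resize(c[180:228,184:280],None,fx=4,fy=4,interpolation=cv2.INTER_CUBIC)
D[:192,:384]=A5; D[:560,400:760]=b
s=d["scene"]["color"]; S=cv2.resize(s[185:275,185:295],None,fx=3.6,fy=3.6,interpolation=cv2.INTER_CUBIC); D[200:200+S.shape[0],:S.shape[1]]=S
cv2.imwrite("pics/crop.png",D)
E
```

```text
sprung [ 0.5655 -0.1811  0.024 ]
black [ 0.4005 -0.1355  0.024 ]
c1 [0.4799 0.3192 0.01  ]
c2 [0.5168 0.0517 0.01  ]
c3 [0.4508 0.0456 0.01  ]
c4 [0.4102 0.3086 0.01  ]
bluelid [0.6514 0.226  0.112 ]
red [0.6219 0.0042 0.108 ]
saucer [0.4432 0.4368 0.019 ]
```

View pics/crop.png

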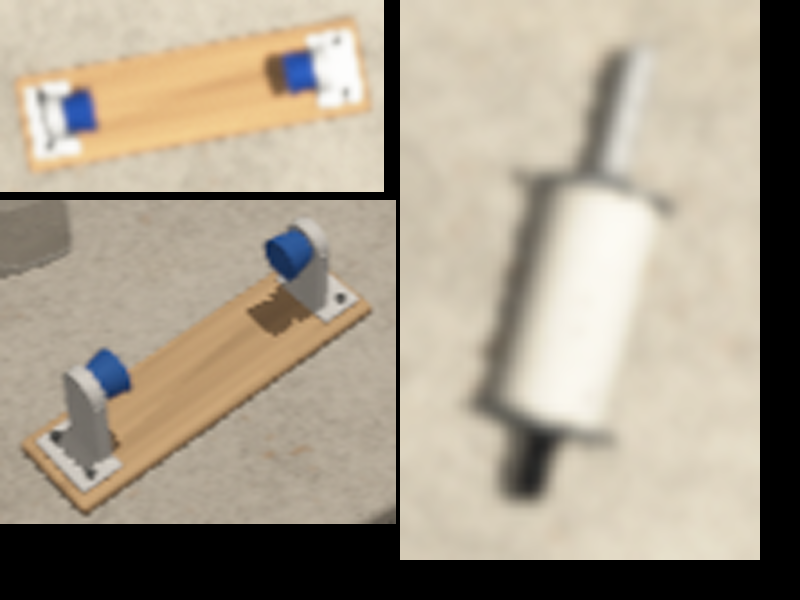

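The crop shows the board corners at (17,77), (352,18), (370,107) and (35,170). The cup rims are centred at (95,112) and (284,74). The steel tip is at (640,47) and the black tip at (522,498). The roll's plunger points roughly along +x.

Run:
```python
from h import *
from scipy.optimize import least_squares
d=pickle.load(open("d0.pkl","rb")); im=d["top"]
H=lambda p:(184+p[0]/4,180+p[1]/4)
S=lambda p:(320+(p[0]-400)/8,160+p[1]/8)
P=[ray(im,*H(p),.01) for p in [(17,77),(352,18),(370,107),(35,170)]]
M=[(.0375,.135),(.0375,-.135),(-.0375,-.135),(-.0375,.135)]
def tf(q,m): c,s=np.cos(q[2]),np.sin(q[2]); return np.array([q[0]+c*m[0]-s*m[1],q[1]+s*m[0]+c*m[1]])
r=least_squares(lambda q:np.concatenate([tf(q,m)-p[:2] for m,p in zip(M,P)]),[.46,.18,.1])
print("holder",r.x,r.fun.round(4)); print("lcup model",tf(r.x,(0,.072)),"rcup model",tf(r.x,(0,.072-.1445)))
L=ray(im,*H((95,112)),.075);Rr=ray(im,*H((284,74)),.075); print("seen",L,Rr,np.linalg.norm(L-Rr),np.arctan2(-(L-Rr)[0],(L-Rr)[1]))
a=ray(im,*S((640,47)),.024);b=ray(im,*S((522,498)),.024);u=(a-b)/np.linalg.norm(a-b)
print("tips",a,b,np.linalg.norm(a-b),"origin",b+u*.078*np.linalg.norm(a-b)/.184,"yaw",np.arctan2(u[1],u[0]))
from workcell import sensors
s=sensors.state(); print(Rot.from_quat(s["ee_rot"]).as_matrix().round(3))
# scene: dets
```

```text
holder [0.46527591 0.18207517 0.15526251] [ 0.0002  0.0024  0.0029 -0.0031 -0.0016 -0.0027 -0.0015  0.0034]
lcup model [0.45414187 0.25320908] rcup model [0.47648727 0.11044727]
seen [0.45118893 0.25295396 0.075     ] [0.47572884 0.11199265 0.075     ] 0.1430814422047368 0.1723622469391264
tips [ 0.57097231 -0.18506232  0.024     ] [ 0.3980841  -0.13311639  0.024     ] 0.180523440534509 origin [ 0.47137367 -0.15513695  0.024     ] yaw -0.2918784472144496
[[ 0.957  0.292 -0.   ]
 [ 0.292 -0.957  0.001]
 [ 0.    -0.001 -1.   ]]
```

```bash
cat >> h.py <<'E'
from workcell import sensors,vision
def row(p,R,s=None):
    s=s or sensors.state(); R0=Rot.from_quat(s["ee_rot"])
    v=(R0.inv()*R).as_rotvec(); t=R0.inv().apply(np.array(p)-s["ee_pos"])*100
    return v.round(3).tolist()+t.round(2).tolist()
def down(yaw): # tool x at yaw, z down
    return Rot.from_matrix(np.array([[np.cos(yaw),np.sin(yaw),0],[np.sin(yaw),-np.cos(yaw),0],[0,0,-1.]]))
E
python3 - <<'E'
from h import *
im=vision.get_image("wrist"); s=sensors.state(); R0=Rot.from_quat(s["ee_rot"]).as_matrix()
c=-im["R"].T@im["t"]; print("cam in tool",R0.T@(c-s["ee_pos"]),"cam axes (rows) in tool\n",(im["R"]@R0).round(3),im["K"][0])
Rc=im["R"]@R0; ct=R0.T@(c-s["ee_pos"])
# tool pose: yaw 0.17+? tool y-closing; tilt about world-ish axis
t=np.array([.4527,.253,.075]); ax=np.array([-.163,.986,0])
for yaw in (0.16,1.73):
  for tilt in (0.7,0.85):
    # rotate about horizontal axis perpendicular to ax so that -z goes towards ax
    k=np.cross([0,0,-1],ax); R=Rot.from_rotvec(k*tilt)*down(yaw)
    look=R.as_matrix()@Rc[2]; cam=t-look*.24
    p=cam-R.as_matrix()@ct
    print(yaw,tilt,"look",look.round(3),"cam",cam.round(3),"tcp",p.round(3),row(p,R,s))
E
```

```text
cam in tool [ 0.08623548 -0.00067946 -0.14123601] cam axes (rows) in tool
 [[-0.     1.    -0.   ]
 [-0.945 -0.    -0.327]
 [-0.327  0.     0.945]] [273.21835695   0.         255.99300073]
0.16 0.7 look [-0.422  0.548 -0.722] cam [0.554 0.122 0.248] tcp [0.454 0.197 0.14 ] [0.698, 0.045, 0.13, 49.18, -60.57, 9.13]
0.16 0.85 look [-0.438  0.648 -0.623] cam [0.558 0.098 0.225] tcp [0.456 0.188 0.131] [0.847, 0.054, 0.128, 49.06, -59.67, 10.03]
1.73 0.7 look [-0.06   0.353 -0.934] cam [0.467 0.168 0.299] tcp [0.463 0.193 0.135] [0.502, 0.571, -1.371, 49.93, -59.92, 9.6]
1.73 0.85 look [-0.082  0.487 -0.87 ] cam [0.472 0.136 0.284] tcp [0.465 0.185 0.126] [0.609, 0.692, -1.341, 49.82, -59.09, 10.58]
```

Run:
```python
from h import *
s=sensors.state()
Rc=np.array([[0,1,0],[-.945,0,-.327],[-.327,0,.945]]); ct=np.array([.0862,0,-.1412])
t=np.array([.476,.111,.075]); ax=np.array([.163,-.986,0])
R=Rot.from_rotvec(np.cross([0,0,-1],ax)*.4)*down(1.73)
look=R.apply([-np.sin(.57),0,np.cos(.57)]); cam=t-look*.27; p=cam-R.apply(ct)
print(p,cam,look,row(p,R,s), row(np.array([.42,.0,.27]),R,s))
```

```text
[0.46186613 0.19818557 0.13116699] [0.44034614 0.33080817 0.2276865 ] [ 0.13205132 -0.81410435 -0.56550557] [-0.289, -0.328, -1.414, 49.96, -60.47, 10.03] [-0.289, -0.328, -1.414, 40.18, -42.74, -3.87]
```

Emit:
carry_out --pt "-0.145 -0.164 -0.7 20 -21 -4 8.5" --pt "-0.289 -0.328 -1.414 40 -42.7 -4 8.5" --pt "-0.289 -0.328 -1.414 40 -42.7 -4 8.5" --pt "-0.289 -0.328 -1.414 40 -42.7 -4 8.5" --pt "-0.289 -0.328 -1.414 40 -42.7 -4 8.5" --pt "-0.289 -0.328 -1.414 40 -42.7 -4 8.5" --pt "-0.289 -0.328 -1.414 40 -42.7 -4 8.5" --pt "-0.289 -0.328 -1.414 40 -42.7 -4 8.5" --pt "-0.289 -0.328 -1.414 50 -60.5 10 8.5" --pt "-0.289 -0.328 -1.414 50 -60.5 10 8.5"

```text
clock: 1.4
ee_pos: [0.4116, 0.0293, 0.2131]
ee_rot: [0.635, 0.746, -0.128, 0.153]
contact_force: [1.4, -1.3, 0.8]
width: 0.992
grasp_force: 0.0
```

Run:
```python
from h import *
R=Rot.from_rotvec(np.cross([0,0,-1],[.163,-.986,0])*.4)*down(1.73)
print(row([.462,.198,.131],R))
```

```text
[0.002, 0.001, 0.001, 17.8, 7.65, 1.39]
```

Emit:
carry_out --pt "0 0 0 17.8 7.6 1.4 8.5" --pt "0 0 0 17.8 7.6 1.4 8.5" --pt "0 0 0 17.8 7.6 1.4 8.5" --pt "0 0 0 17.8 7.6 1.4 8.5" --pt "0 0 0 17.8 7.6 1.4 8.5" --pt "0 0 0 17.8 7.6 1.4 8.5"

```text
clock: 2.15
ee_pos: [0.4614, 0.1947, 0.1323]
ee_rot: [0.636, 0.746, -0.128, 0.152]
contact_force: [-0.1, -0.3, 0.5]
width: 0.995
grasp_force: 0.0
```

Run:
```python
from h import *
im=vision.get_image("wrist"); s=sensors.state(); print(s["ee_pos"],s["contact_force"])
pickle.dump(im,open("w1.pkl","wb"))
q=proj(im,[.476,.111,.075]); print(q)
c=im["color"]; u,v=q.astype(int)
D=np.zeros((600,800,3),np.uint8)
D[:300,:400]=cv2.resize(c,(400,300))
u0,v0=max(0,min(u-35,442)),max(0,min(v-35,314))
D[:560,400:800]=cv2.resize(c[v0:v0+70,u0+10:u0+60],(400,560),interpolation=cv2.INTER_CUBIC); print(u0+10,v0)
cv2.imwrite("pics/w1.png",D)
```

```text
[0.46147525 0.1947299  0.13238774] [ 0.41067863 -0.75942373 -0.17693505]
[255.21851685 249.40134078]
230 214
```

View pics/w1.png

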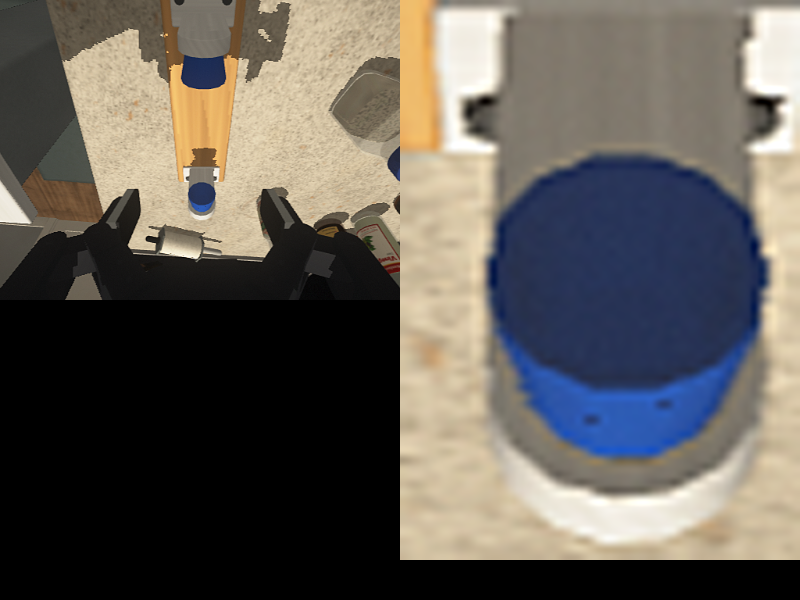

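The cup mouth, centred at about (258.6,248), is uniformly dark, so its depth can't be seen and I'll have to probe it. I'll pick the roll with the sprung end heading for the right cup first, because that needs less turning.

Run:
```python
from h import *
im=pickle.load(open("w1.pkl","rb"))
print("rcup",ray(im,258.6,248,.075))
print(row([.465,.12,.21],down(2.0)),row([.471,-.155,.12],down(2.85)))
```

```text
rcup [0.4788273  0.11372406 0.075     ]
[-0.051, 0.399, -0.267, -9.87, -0.81, -4.25] [-0.221, 0.359, -1.105, -31.46, -4.6, 14.65]
```

Emit:
carry_out --pt "-0.05 0.2 -0.2 -5 -0.5 -6 8.5" --pt "-0.05 0.399 -0.267 -9.9 -0.8 -4.2 8.5" --pt "-0.221 0.359 -1.105 -31.5 -4.6 14.6 8.5" --pt "-0.221 0.359 -1.105 -31.5 -4.6 14.6 8.5" --pt "-0.221 0.359 -1.105 -31.5 -4.6 14.6 8.5" --pt "-0.221 0.359 -1.105 -31.5 -4.6 14.6 8.5" --pt "-0.221 0.359 -1.105 -31.5 -4.6 14.6 8.5" --pt "-0.221 0.359 -1.105 -31.5 -4.6 14.6 8.5" --pt "-0.221 0.359 -1.105 -31.5 -4.6 14.6 8.5" --pt "-0.221 0.359 -1.105 -31.5 -4.6 14.6 8.5"

```text
clock: 3.45
ee_pos: [0.471, -0.1544, 0.1204]
ee_rot: [0.146, 0.989, -0.001, -0.0]
contact_force: [-0.1, 0.8, -1.5]
width: 0.994
grasp_force: 0.0
```

Run:
```python
from h import *
im=vision.get_image("wrist"); s=sensors.state(); print(s["ee_pos"],Rot.from_quat(s["ee_rot"]).as_matrix()[:,0],s["qpos"])
pickle.dump(im,open("w2.pkl","wb"))
for x in [[.571,-.185,.024],[.471,-.155,.024],[.398,-.133,.024]]: print(proj(im,x))
cv2.imwrite("pics/w2.png",cv2.resize(im["color"],(800,600),interpolation=cv2.INTER_CUBIC))
```

```text
[ 0.47117595 -0.1538752   0.12051691] [-9.57516014e-01  2.88379918e-01 -3.25494668e-04] [-0.38879202  0.30639096  1.79116017 -0.00180591  1.04356453 -1.66614537]
[254.43146141 282.60238603]
[253.91318543 188.54142666]
[253.55135266 101.95122992]
```

View pics/w2.png

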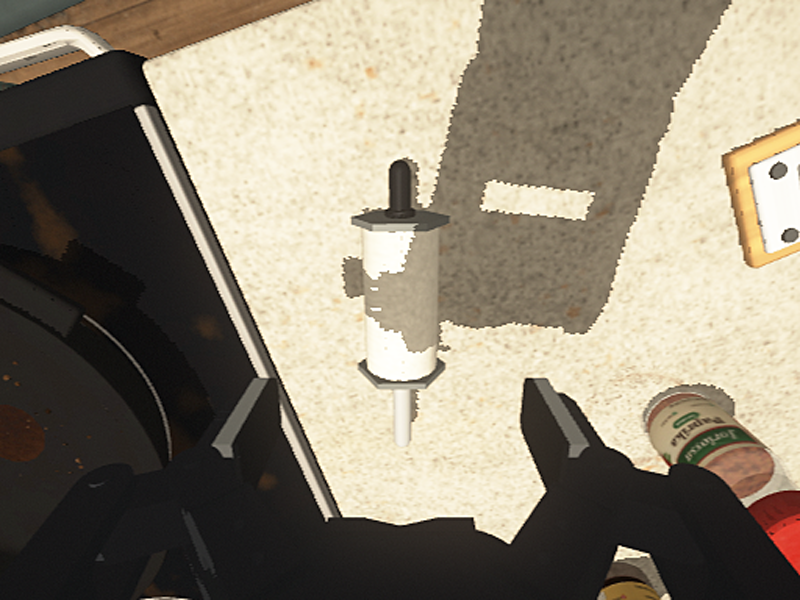

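The roll is straight ahead: black tip at (400,159), steel tip at (402,445), and aligned with the tool.

Run:
```python
from h import *
im=pickle.load(open("w2.pkl","rb")); f=.64
b=ray(im,400*f,159*f,.024);a=ray(im,402.5*f,445*f,.024); u=(a-b)/np.linalg.norm(a-b)
yaw=np.arctan2(-u[1],-u[0]); o=b+u*.078
print(a,b,np.linalg.norm(a-b),o,yaw)
# flanges mid, outer bottom edges avoided
print(row([o[0],o[1],.006],down(yaw)))
```

```text
[ 0.57461816 -0.182623    0.024     ] [ 0.39844461 -0.1310089   0.024     ] 0.18357868571361807 [ 0.47329827 -0.152939    0.024     ] 2.8565949782156976
[-0.002, 0.0, -0.008, -0.17, 0.17, 11.45]
```

Emit:
carry_out --pt "0 0 -0.008 -0.2 0.2 6 8.5" --pt "0 0 -0.008 -0.2 0.2 10.5 8.5" --pt "0 0 -0.008 -0.2 0.2 11.5 8.5" --pt "0 0 -0.008 -0.2 0.2 11.5 3.0" --pt "0 0 -0.008 -0.2 0.2 11.5 3.0" --pt "0 0 -0.008 -0.2 0.2 11.5 3.0" --pt "0 0 -0.008 -0.2 0.2 11.5 3.0" --pt "0 0 -0.008 -0.2 0.2 11.5 3.0" --pt "0 0 -0.008 -0.2 0.2 11.5 3.0" --pt "0 0 -0.008 -0.2 0.2 11.5 3.0"

```text
clock: 4.75
ee_pos: [0.4747, -0.1533, 0.0069]
ee_rot: [0.141, 0.99, -0.001, 0.001]
contact_force: [-3.1, 3.1, 13.3]
width: 0.497
grasp_force: 59.1
```

Run:
```python
from h import *
print(row([.47,-.15,.2],down(2.85)),row([.43,-.0,.22],down(2.3)),row([.385,.17,.22],down(1.735)))
```

```text
[-0.002, 0.002, 0.009, 0.49, 0.15, -19.31] [-0.001, 0.003, 0.559, 8.52, 13.44, -21.35] [-0.0, 0.003, 1.124, 17.58, 28.51, -21.39]
```

Emit:
carry_out --pt "0 0 0 0 0 -5 3.0" --pt "0 0 0 0 0 -10 3.0" --pt "0 0 0 0 0 -16 3.0" --pt "0 0 0.19 3 4 -21 3.0" --pt "0 0 0.37 6 8 -21.4 3.0" --pt "0 0 0.56 8.5 13.4 -21.4 3.0" --pt "0 0 1.124 17.6 28.5 -21.4 3.0" --pt "0 0 1.124 17.6 28.5 -21.4 3.0" --pt "0 0 1.124 17.6 28.5 -21.4 3.0" --pt "0 0 1.124 17.6 28.5 -21.4 3.0"

```text
clock: 6.0
ee_pos: [0.3834, 0.1718, 0.2195]
ee_rot: [0.648, 0.762, -0.0, 0.0]
contact_force: [0.4, -0.2, -1.9]
width: 0.499
grasp_force: 62.7
```

Run:
```python
from h import *
im=vision.get_image("wrist"); s=sensors.state(); print(s["ee_pos"],Rot.from_quat(s["ee_rot"]).as_matrix()[:,0],s["contact_force"],s["wrist_torque"],s["width"])
pickle.dump(im,open("w3.pkl","wb"))
cv2.imwrite("pics/w3.png",cv2.resize(im["color"],(800,600),interpolation=cv2.INTER_CUBIC))
```

```text
[0.38284971 0.17355236 0.21950834] [-1.52249710e-01  9.88342007e-01  3.22326377e-04] [ 0.54122475  0.53044741 -1.89210169] [ 0.02545202  0.03178751 -0.01326603] 0.49543004768735965
```

View pics/w3.png

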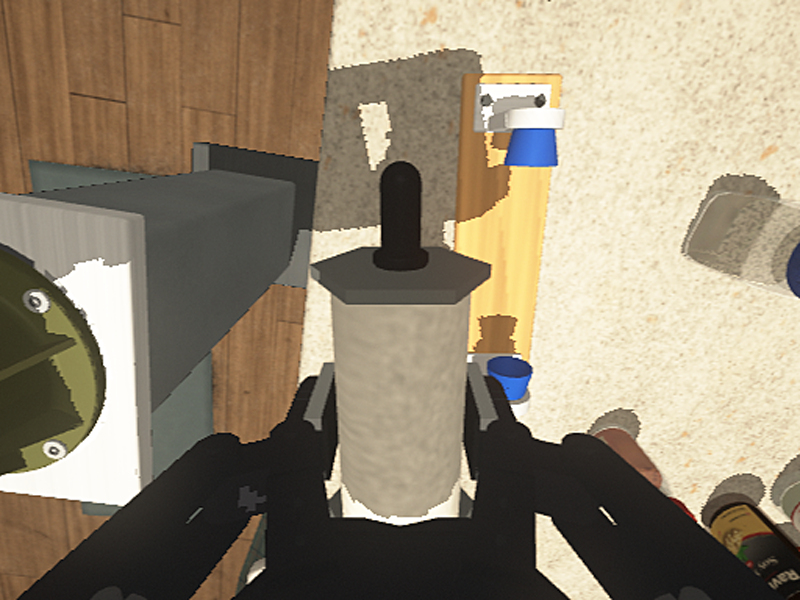

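The roll is held straight. The left cup's rim is centred at about (531.5,165) with its edges at x=505 and 558. The right cup's mouth is centred at about (509.5,367).

Run:
```python
from h import *
im=pickle.load(open("w3.pkl","rb")); f=.64
L=ray(im,531.5*f,165*f,.075);R=ray(im,509.5*f,367*f,.075); print(L,R,np.linalg.norm(L-R),np.arctan2(-(L-R)[0],(L-R)[1]))
C=[ray(im,u*f,v*f,.01)for u,v in[(464,74),(562,75)]]; print(C)
P=np.load if 0 else None
# check projections of rim circles
d=(L-R)/np.linalg.norm(L-R); w=np.array([d[1],-d[0],0])
for c in (L,R): print([(proj(im,c+.0175*(np.cos(t)*w+np.sin(t)*np.array([0,0,1])))/f).round(0).tolist() for t in np.arange(4)*np.pi/2])
# black tip, held
t=ray(im,400*f,161*f,.2195+.017); print("black tip",t, sensors.state()["ee_pos"])
```

```text
[0.45687329 0.25775647 0.075     ] [0.47837616 0.11328602 0.075     ] 0.14606192720231803 0.14775452612672416
[array([0.41037594, 0.31267618, 0.01      ]), array([0.48200704, 0.32359173, 0.01      ])]
[[559.0, 165.0], [540.0, 166.0], [504.0, 165.0], [524.0, 164.0]]
[[533.0, 367.0], [515.0, 379.0], [486.0, 367.0], [504.0, 356.0]]
black tip [0.37220557 0.25215854 0.2365    ] [0.38284971 0.17355236 0.21950834]
```

```bash
cat >> h.py <<'E'
RC=np.array([.4783,.113,.075]); LC=np.array([.4555,.2555,.075])
OFF=.0013  # spindle origin along tool x (black side), 17 mm behind TCP
def pose(T,d,c,th,sgn=1):
    """T: sprung tip; d: unit from cup of sprung end to other; black end along tool +x*sgn"""
    up=np.array([0,0,1.]); b=d*np.cos(th)+up*np.sin(th); z=-(up*np.cos(th)-d*np.sin(th)); x=b*sgn
    M=np.stack([x,np.cross(z,x),z],1); o=T+b*(.106-c)
    return o-x*OFF+z*.017, Rot.from_matrix(M)
dR=(LC-RC)/np.linalg.norm(LC-RC)
E
python3 - <<'E'
from h import *
up=np.array([0,0,1.])
for D,h,c,th in [(-.02,.06,0,.4),(-.015,0,0,.4),(0,-.002,0,.4),(.008,-.002,0,.38),(.015,-.002,0,.36)]:
    p,R=pose(RC-dR*D+up*h,dR,c,th); print(D,p.round(4),row(p,R))
E
```

```text
-0.02 [0.4589 0.2345 0.1601] [0.001, 0.4, -0.006, 4.87, 8.44, 5.94]
-0.015 [0.4596 0.2296 0.1001] [0.001, 0.4, -0.006, 4.36, 8.44, 11.94]
0 [0.462  0.2148 0.0981] [0.001, 0.4, -0.006, 2.86, 8.45, 12.14]
0.008 [0.4632 0.2073 0.096 ] [0.001, 0.38, -0.006, 2.11, 8.46, 12.35]
0.015 [0.4642 0.2009 0.094 ] [0.001, 0.36, -0.006, 1.46, 8.46, 12.55]
```

Emit:
carry_out --pt "0 0.19 0 3 4 3 3.0" --pt "0 0.4 0 4.9 8.4 5.9 3.0" --pt "0 0.4 0 4.9 8.4 5.9 3.0" --pt "0 0.4 0 4.9 8.4 5.9 3.0" --pt "0 0.4 0 4.4 8.4 9 3.0" --pt "0 0.4 0 4.4 8.4 12 3.0" --pt "0 0.4 0 4.4 8.4 12 3.0" --pt "0 0.4 0 4.4 8.4 12 3.0"

```text
clock: 7.05
ee_pos: [0.4604, 0.2274, 0.1007]
ee_rot: [0.634, 0.748, 0.129, -0.15]
contact_force: [0.4, 0.2, -2.2]
width: 0.495
grasp_force: 62.6
```

Run:
```python
from h import *
s=sensors.state(); print(s["ee_pos"],s["contact_force"],s["qpos"])
up=np.array([0,0,1.])
im=vision.get_image("scene"); pickle.dump(im,open("s4.pkl","wb"))
w=vision.get_image("wrist")["color"]; 
D=np.zeros((600,800,3),np.uint8)
q=proj(im,RC).astype(int); print(q, proj(im,LC)); 
D[:600,:500]=cv2.resize(im["color"][q[1]-40:q[1]+80,q[0]-70:q[0]+30],(500,600),interpolation=cv2.INTER_CUBIC)
D[:225,500:800]=cv2.resize(w,(300,225))
cv2.imwrite("pics/s4.png",D)
for D_,h,c,th in [(0,-.002,0,.4),(.008,-.002,0,.38),(.015,-.002,0,.36)]:
    p,R=pose(RC-dR*D_+up*h,dR,c,th); print(D_,p.round(4),row(p,R))
```

```text
[0.46040297 0.22735204 0.10069911] [ 0.35957234  0.1597375  -2.18337973] [ 0.19957642  0.3629409   1.82248165  0.48053374  0.99579501 -0.23843509]
[262 200] [217.65472037 230.1440656 ]
0 [0.462  0.2148 0.0981] [-0.001, 0.001, 0.006, -1.25, -0.05, -0.29]
0.008 [0.4632 0.2073 0.096 ] [-0.001, -0.019, 0.006, -2.02, -0.06, -0.39]
0.015 [0.4642 0.2009 0.094 ] [-0.001, -0.039, 0.006, -2.71, -0.06, -0.45]
```

View pics/s4.png

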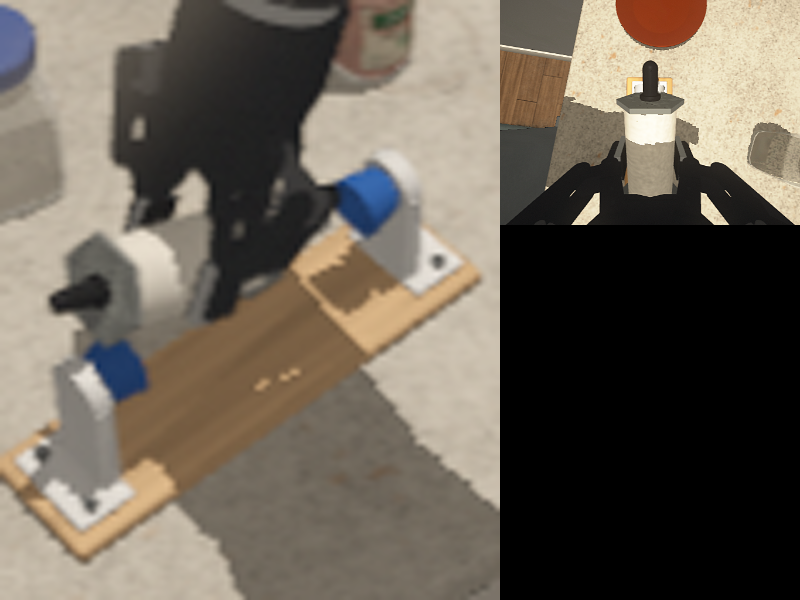

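The flange clears the left cup. The plunger end, in the gripper's shadow at about (325,195), points at the mouth of the right cup. Next I'll probe gently to a nominal depth of 15 mm.

Emit:
carry_out --pt "0 0 0 -1.0 0 -0.3 3.0" --pt "0 0 0 -1.3 0 -0.3 3.0" --pt "0 -0.01 0 -1.6 0 -0.35 3.0" --pt "0 -0.02 0 -2.0 0 -0.4 3.0" --pt "0 -0.02 0 -2.0 0 -0.4 3.0"

```text
clock: 7.78
ee_pos: [0.4631, 0.2072, 0.0942]
ee_rot: [0.635, 0.749, 0.121, -0.144]
contact_force: [0.0, -0.3, -2.8]
width: 0.495
grasp_force: 62.6
```

Emit:
carry_out --pt "0 -0.01 0 -0.4 0 -0.05 3.0" --pt "0 -0.02 0 -0.7 0 -0.06 3.0" --pt "0 -0.02 0 -0.7 0 -0.06 3.0" --pt "0 -0.02 0 -0.7 0 -0.06 3.0"

```text
clock: 8.28
ee_pos: [0.4642, 0.2007, 0.0923]
ee_rot: [0.636, 0.75, 0.115, -0.137]
contact_force: [0.3, 0.2, -1.2]
width: 0.495
grasp_force: 62.7
```

Run:
```python
from h import *
up=np.array([0,0,1.])
for D_,h,c,th in [(.018,-.002,.002,.32),(.018,-.001,.008,.28),(.018,-.001,.016,.25)]:
    p,R=pose(RC-dR*D_+up*h,dR,c,th); print(D_,p.round(4),row(p,R))
```

```text
0.018 [0.4649 0.1968 0.0892] [-0.003, -0.039, 0.005, -0.48, 0.0, 0.15]
0.018 [0.4657 0.1916 0.0844] [-0.003, -0.079, 0.005, -1.14, -0.0, 0.42]
0.018 [0.4669 0.1842 0.0795] [-0.003, -0.109, 0.005, -2.01, -0.0, 0.61]
```

Emit:
carry_out --pt "0 -0.02 0 -0.25 0 0.07 3.0" --pt "0 -0.039 0 -0.5 0 0.15 3.0" --pt "0 -0.06 0 -0.8 0 0.28 3.0" --pt "0 -0.079 0 -1.1 0 0.42 3.0" --pt "0 -0.079 0 -1.1 0 0.42 3.0"

```text
clock: 8.9
ee_pos: [0.4656, 0.1921, 0.0843]
ee_rot: [0.64, 0.755, 0.09, -0.107]
contact_force: [-0.3, 3.9, -3.2]
width: 0.492
grasp_force: 62.5
```

Fy is 3.9 N. The deep cup should give about 3.7 N here and the shallow one 6.3 N, so the right cup is the deep one.

Run:
```python
from h import *
up=np.array([0,0,1.])
for D_,h,c,th in [(.018,0,.016,.24),(.018,0,.021,.22),(.018,0,.025,.2)]:
    p,R=pose(RC-dR*D_+up*h,dR,c,th); print(D_,p.round(4),row(p,R))
```

```text
0.018 [0.4669 0.1843 0.0796] [-0.003, -0.04, 0.005, -0.89, 0.0, 0.24]
0.018 [0.4677 0.1795 0.0767] [-0.003, -0.06, 0.005, -1.43, 0.0, 0.38]
0.018 [0.4683 0.1757 0.0742] [-0.003, -0.08, 0.005, -1.88, -0.0, 0.52]
```

Emit:
carry_out --pt "0 -0.02 0 -0.45 0 0.12 3.0" --pt "0 -0.04 0 -0.9 0 0.24 3.0" --pt "0 -0.05 0 -1.15 0 0.31 3.0" --pt "0 -0.06 0 -1.4 0 0.38 3.0" --pt "0 -0.07 0 -1.6 0 0.45 3.0" --pt "0 -0.07 0 -1.6 0 0.45 3.0"

```text
clock: 9.65
ee_pos: [0.4678, 0.1781, 0.0754]
ee_rot: [0.643, 0.758, 0.067, -0.08]
contact_force: [-0.3, 7.3, -5.1]
width: 0.496
grasp_force: 62.3
```

Emit:
carry_out --pt "0 -0.01 0 -0.12 0 0.04 3.0" --pt "0 -0.02 0 -0.25 0 0.08 3.0" --pt "0 -0.02 0 -0.25 0 0.08 3.0"

```text
clock: 10.02
ee_pos: [0.4681, 0.176, 0.0741]
ee_rot: [0.644, 0.759, 0.061, -0.073]
contact_force: [0.3, 8.3, -7.0]
width: 0.495
grasp_force: 62.3
```

Run:
```python
from h import *
w=vision.get_image("wrist"); s=sensors.state(); pickle.dump((w,s),open("w5.pkl","wb"))
sc=vision.get_image("scene")
R0=Rot.from_quat(s["ee_rot"]); bt=s["ee_pos"]+R0.apply([OFF+.078,0,-.017]); print("black tip",bt,"dist to right rim",(bt-RC)@dR,"to left",(LC-bt)@dR,"c",(.106-np.linalg.norm((s["ee_pos"]+R0.apply([OFF,0,-.017])-(RC-dR*.018)))),s["contact_force"])
q=proj(w,bt).astype(int); print(q,proj(w,LC))
D=np.zeros((600,800,3),np.uint8)
u0,v0=q[0]-50,max(0,q[1]-60)
D[:600,:500]=cv2.resize(w["color"][v0:v0+120,u0:u0+100],(500,600),interpolation=cv2.INTER_CUBIC); print(u0,v0)
D[:360,500:]=cv2.resize(sc["color"][190:310,180:280],(300,360),interpolation=cv2.INTER_CUBIC)
cv2.imwrite("pics/w5.png",D)
```

```text
black tip [0.45598874 0.24962683 0.10575219] dist to right rim 0.1384358546135393 to left 0.005876618859823355 c 0.024567919079687875 [ 0.18952413  8.50033014 -6.0466991 ]
[251 106] [253.67704562 104.03250417]
201 46
```

View pics/w5.png

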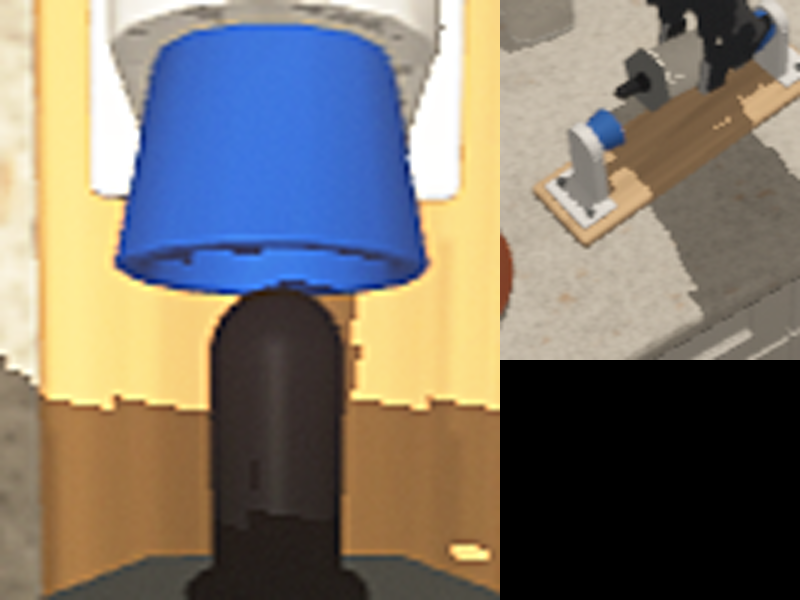

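The black tip at (276,290) lies in front of the left rim. The rim is widest at about (271,265), spanning x=115 to 428. I'll compare the two in the same camera.

Run:
```python
from h import *
w,s=pickle.load(open("w5.pkl","rb"))
g=lambda x,y:(201+x/5,46+y/5)
L=ray(w,*g(271,265),.075); e=[ray(w,*g(x,262),.075) for x in(115,428)]; print(L,np.linalg.norm(e[0]-e[1]))
R0=Rot.from_quat(s["ee_rot"]); bt=s["ee_pos"]+R0.apply([OFF+.078,0,-.017])
B=ray(w,*g(276,289),bt[2]+.001); print("black seen",B,"pred",bt)
n=np.array([dR[1],-dR[0],0])
print("along gap",(L-B)@dR,"lateral cup-tip",(L-B)@n)
for c in (L,LC):print([((proj(w,c+.0175*(np.cos(t)*n+np.sin(t)*np.array([0,0,1])))-[201,46])*5).round(0).tolist() for t in np.arange(4)*np.pi/2])
up=np.array([0,0,1.])
for D_,h,c,th in [(.018,0,.0245,.1),(.018,0,.0255,.1),(.018,0,.0255,0)]:
    p,R=pose(RC-dR*D_+up*h,dR,c,th); print(D_,p.round(4),row(p,R))
```

```text
[0.45588827 0.25824468 0.075     ] 0.03399044780176179
black seen [0.45766844 0.25099844 0.10675219] pred [0.45598874 0.24962683 0.10575219]
along gap 0.007436475521903827 lateral cup-tip -0.0006129753029334359
[[432.0, 266.0], [270.0, 233.0], [110.0, 264.0], [272.0, 291.0]]
[[424.0, 291.0], [262.0, 261.0], [103.0, 289.0], [265.0, 313.0]]
0.018 [0.4683 0.1757 0.0661] [-0.003, -0.09, 0.005, -0.18, 0.01, 0.78]
0.018 [0.4684 0.1747 0.066 ] [-0.003, -0.09, 0.005, -0.28, 0.01, 0.77]
0.018 [0.4686 0.1734 0.058 ] [-0.002, -0.19, 0.005, -0.56, 0.01, 1.53]
```

The gap is about 7 mm tilted and about 4.5 mm level, so it clears. I'll swing the black end down.

Run:
```python
from h import *
up=np.array([0,0,1.])
for th in (.15,.1,.05,0):
    p,R=pose(RC-dR*.018,dR,.0245,th); print(p.round(4),row(p,R))
```

```text
[0.4682 0.176  0.0702] [-0.003, -0.04, 0.005, -0.07, 0.01, 0.38]
[0.4683 0.1757 0.0661] [-0.003, -0.09, 0.005, -0.18, 0.01, 0.78]
[0.4684 0.1752 0.062 ] [-0.003, -0.14, 0.005, -0.31, 0.01, 1.17]
[0.4685 0.1744 0.058 ] [-0.002, -0.19, 0.005, -0.46, 0.01, 1.55]
```

Emit:
carry_out --pt "0 -0.04 0 -0.07 0 0.38 3.0" --pt "0 -0.09 0 -0.18 0 0.78 3.0" --pt "0 -0.115 0 -0.25 0 0.97 3.0" --pt "0 -0.14 0 -0.31 0 1.17 3.0" --pt "0 -0.165 0 -0.39 0 1.36 3.0" --pt "0 -0.19 0 -0.46 0 1.55 3.0" --pt "0 -0.19 0 -0.46 0 1.55 3.0" --pt "0 -0.19 0 -0.46 0 1.55 3.0"

```text
clock: 11.12
ee_pos: [0.4684, 0.1744, 0.058]
ee_rot: [0.647, 0.763, -0.001, -0.001]
contact_force: [-0.6, 6.9, -6.2]
width: 0.496
grasp_force: 62.2
```

Run:
```python
from h import *
w=vision.get_image("wrist"); s=sensors.state(); pickle.dump((w,s),open("w6.pkl","wb"))
sc=vision.get_image("scene")
R0=Rot.from_quat(s["ee_rot"]); bt=s["ee_pos"]+R0.apply([OFF+.078,0,-.017]); print("black tip",bt,"gap",(np.array([.4559,.2582,.075])-bt)@dR,s["contact_force"],R0.as_matrix()[:,0])
q=proj(w,bt).astype(int)
D=np.zeros((600,800,3),np.uint8); u0,v0=q[0]-50,max(0,q[1]-60)
D[:600,:500]=cv2.resize(w["color"][v0:v0+120,u0:u0+100],(500,600),interpolation=cv2.INTER_CUBIC); print(u0,v0)
D[:360,500:]=cv2.resize(sc["color"][190:310,180:280],(300,360),interpolation=cv2.INTER_CUBIC)
cv2.imwrite("pics/w6.png",D)
```

```text
black tip [0.45552099 0.25264503 0.07498183] gap 0.005425318352718701 [-0.96597822  7.35232586 -5.65403193] [-1.63293549e-01  9.86577516e-01  1.50812806e-04]
201 47
```

View pics/w6.png

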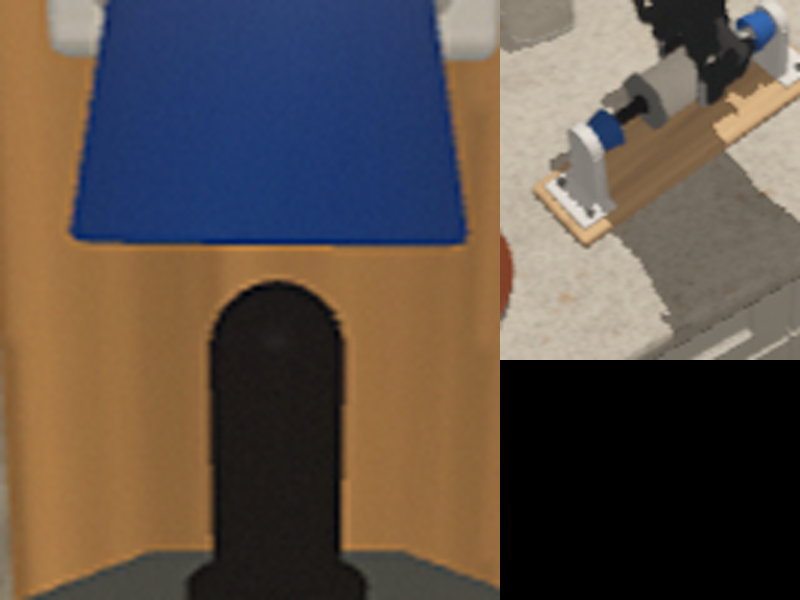

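The black pin is level with the left cup, about 3.7 mm short of its rim and 0.7 mm off centre. I'll let the spring carry it in by about 8.5 mm.

Emit:
carry_out --pt "0 0 0 0.25 0 0.05 3.0" --pt "0 0 0 0.5 0 0.1 3.0" --pt "0 0 0 0.7 0 0.1 3.0" --pt "0 0 0 0.85 0 0.1 3.0" --pt "0 0 0 0.85 0 0.1 3.0" --pt "0 0 0 0.85 0 0.1 3.0"

```text
clock: 11.98
ee_pos: [0.4672, 0.1826, 0.0571]
ee_rot: [0.647, 0.763, -0.001, -0.0]
contact_force: [-0.7, 5.3, -3.8]
width: 0.502
grasp_force: 62.2
```

Emit:
carry_out --pt "0 0 0 0 0 0 5.0" --pt "0 0 0 0 0 0 6.0" --pt "0 0 0 0 0 0 8.5" --pt "0 0 0 0 0 0 8.5" --pt "0 0 0 0 0 0 8.5" --pt "0 0 0 0 0 0 8.5"

```text
clock: 12.72
ee_pos: [0.4672, 0.1825, 0.0573]
ee_rot: [0.647, 0.763, -0.001, -0.0]
contact_force: [0.8, 0.3, 0.4]
width: 0.996
grasp_force: 0.0
```

Emit:
carry_out --pt "0 0 0 0 0 -3 8.5" --pt "0 0 0 0 0 -7 8.5" --pt "0 0 0 0 0 -12 8.5" --pt "0 0 0 0 0 -16 8.5" --pt "0 0 0 0 0 -16 8.5" --pt "0 0 0 0 0 -16 8.5"

```text
clock: 13.48
ee_pos: [0.4671, 0.1825, 0.2166]
ee_rot: [0.647, 0.763, -0.001, -0.001]
contact_force: [0.3, 0.1, -0.7]
width: 0.995
grasp_force: 0.0
```

Run:
```python
from h import *
w=vision.get_image("wrist"); sc=vision.get_image("scene"); s=sensors.state(); print(s["ee_pos"],s["contact_force"],s["width"])
D=np.zeros((600,800,3),np.uint8)
D[:300,:400]=cv2.resize(w["color"],(400,300))
D[:360,400:]=cv2.resize(sc["color"][170:278,180:300],(400,360),interpolation=cv2.INTER_CUBIC)
cv2.imwrite("pics/w7.png",D)
```

```text
[0.46700961 0.18243502 0.2161072 ] [ 0.14389776  0.71987996 -0.02950534] 0.996640220067495
```

View pics/w7.png

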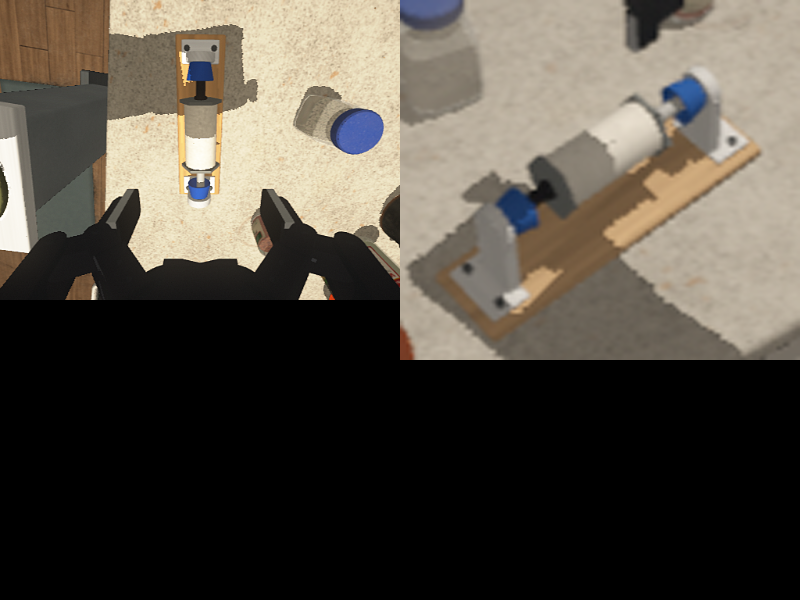

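The roll hangs level with both ends in the cups: black in the left at (200,85) and steel in the right at (200,182). The gripper is clear.

```bash
python3 -c "
from workcell import ctrl
print(ctrl.finish_job())"
```

```text
the job is handed in; nothing more can be done
None
```

The roll is in its holder, with the sprung end in the right cup (the deep one) and the black end in the left; the gripper has let go and is clear, and the job is handed in, though no verdict came back.

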